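# Wipe the mould shelf and hold its label holder home behind the lip

### The job

Use the scraper block, not the fingers or the label holder, to wipe the three turquoise wax chips off the white mould shelf board, then put the block down on the bench, off the board. After that slide the blue label holder nose first under the aluminium lip until it is pushed fully home against the orange spring, and finish there, with the fingers still pressing it home: do not let go. Leave the wax tree, the talc bottle and the wax pot where they stand.

Things in the scene. Friction and masses are not known exactly. Their poses are not given: they have to be found in the camera images.
- mould_shelf: Fixed white board on the bench, 220 x 200 x 20 mm (x, y, z). Origin on its underside, below the middle of the front edge of the aluminium lip. x points from the open apron to the lip, the way the holder is pushed; z up. Bare apron: x = -105 to 0 mm, y = -100 to 100, top z = 20. Lip: x = 0 to 24, full width, top z = 31. Behind: wall at x = 40 to 46, two fixed moulds to x = 110, z = 48.
- slot_mouth (a point): Middle of the mouth of the slot under the lip, on the board's top: x = 0, y = 0, z = 20 mm in the mould_shelf frame, with the same axes. The slot is 74 mm wide (y = -37 to 37 mm), 7 mm high (z = 20 to 27 mm), closed at both sides; the orange spring strip is its rear end.
- slot_spring (a joint): Travel of the orange spring strip along mould_shelf x, 0 (out) to 0.006 m (fully home, on its stop). Its front face is 24 mm behind the front edge of the lip at 0, 30 mm at 0.006. 3 N start it, 9 N press it fully home; it springs back when let go. A push of about 15 N holds it well home.
- label_holder: Loose blue plate with a white label, 90 x 70 x 4 mm, about 60 g, lying on the bench, upright grip rib on top: 10 mm thick (x), 44 mm wide (y), top at z = 30 mm. Origin on the underside below the middle of the rib; x points to the nose. Plate: x = -12 to 78 mm, y = -35 to 35 mm, nose corners rounded by 8 mm. Take it across the rib, fingers closing along its x.
- holder_nose (a point): Middle of the front (nose) edge of the label holder, on its underside; 78 mm along the holder's x axis from its origin.
- scraper_block: Loose scraper block standing on the bench, about 140 g: black rubber foot and pale wood body, 24 x 90 mm (x, y), to z = 26 mm; wooden grip rib on top, 14 mm thick (x), 60 mm wide (y), top at z = 50 mm. Origin in the middle of its underside, long axis y. Take it across the rib, fingers closing along its x.
- wax_chip_1: Loose turquoise wax chip, a short rod end 12 x 26 x 12 mm, 12 g, lying on the apron of the board. Origin in the middle of its underside, long axis y.
- wax_chip_2: As wax_chip_1.
- wax_chip_3: As wax_chip_1.
- wax_tree: Bystander: loose wax tree on a round black base, 100 mm diameter, 150 mm high; origin at the middle of its underside.
- talc: Bystander: loose white bottle with a blue cap, 60 mm diameter, 144 mm high; origin at the middle of its underside.
- wax_pot: Bystander: loose white pot with wax scraps, 71 mm diameter, 76 mm high; origin at the middle of its underside.
Mind the look-alikes: they are no part of the job. There is more than one size of the label_holder; the one meant has the size given above. Several things look just like the scraper_block: the one meant starts farthest from the robot's base.

How it is judged:
On the way, in this order (a step that is already met when the one before it is completed fails the run):
1. the scraper block is brought down to the apron of the board (x of scraper_block in the frame of mould_shelf between -0.105 and 0 m and y of scraper_block in the frame of mould_shelf between -0.11 and 0.11 m and z of scraper_block in the frame of mould_shelf below 0.03 m), for 0.1 s.
2. all three chips are off the board ((y of wax_chip_1 in the frame of mould_shelf above 0.102 m or y of wax_chip_1 in the frame of mould_shelf below -0.102 m or x of wax_chip_1 in the frame of mould_shelf below -0.107 m) and height (world z) of each of wax_chip_1, wax_chip_2, wax_chip_3 below 0.03 m and (y of wax_chip_2 in the frame of mould_shelf above 0.102 m or y of wax_chip_2 in the frame of mould_shelf below -0.102 m or x of wax_chip_2 in the frame of mould_shelf below -0.107 m) and (y of wax_chip_3 in the frame of mould_shelf above 0.102 m or y of wax_chip_3 in the frame of mould_shelf below -0.102 m or x of wax_chip_3 in the frame of mould_shelf below -0.107 m)), for 0.2 s.
3. the scraper block has been put down on the bench, off the board ((y of scraper_block in the frame of mould_shelf above 0.112 m or y of scraper_block in the frame of mould_shelf below -0.112 m or x of scraper_block in the frame of mould_shelf below -0.117 m) and height (world z) of scraper_block below 0.012 m and linear speed of scraper_block below 0.03 m/s and contact force between the fingers and scraper_block below 0.2 N), for 0.2 s.
4. the label holder is pressed home under the lip (value of joint slot_spring above 0.0045 m and x of holder_nose in the frame of mould_shelf above 0.025 m and y of holder_nose in the frame of mould_shelf between -0.006 and 0.006 m and z of holder_nose in the frame of mould_shelf between 0.017 and 0.027 m and angle between the x axis of label_holder and the x axis of mould_shelf, either way round below 0.12 rad and contact force between label_holder and mould_shelf above 4 N and contact force between the fingers and label_holder above 1 N), for 0.2 s.
At the end, for the whole second after the job is handed in: The holder's nose is in the slot (within 6 mm of its middle, in line within 0.12 rad), the spring is held pressed by at least 4.5 of its 6 mm, with 4 N or more, fingers still on the holder. The chips lie off the board; the block rests on the bench off the board, released (all of step 2 and all of step 3 and all of step 4 and linear speed of label_holder below 0.02 m/s); the arm keeps its last pose, push and grip.
It fails at once if the fingers touch a chip (contact force between the fingers and wax_chip_1 above 0.5 N or contact force between the fingers and wax_chip_2 above 0.5 N or contact force between the fingers and wax_chip_3 above 0.5 N).
It fails at once if the label holder pushes a chip (contact force between label_holder and wax_chip_1 above 0.5 N or contact force between label_holder and wax_chip_2 above 0.5 N or contact force between label_holder and wax_chip_3 above 0.5 N).
It fails at once if the wax tree, talc bottle or wax pot is moved by more than 20 mm (distance of any of wax_tree, talc, wax_pot from where it was at the start of the episode above 0.02 m).
It also fails if it takes over 67 s, if anything falls off the work surface, if the arm or the gripper's body presses on something with over 40 N, if the wrist force passes 120 N, or if a joint passes its speed limit or range.

### The arm

A 6-joint arm with a two-finger parallel gripper is mounted at the origin on a cart in front of the work surface, level with it; the furniture and walls round the work are solid. World frame = base frame: x ahead of the robot, y to its left, z up, the work surface at z = 0. Lengths are in m, angles in rad, forces in N, time in s.
With the tool pointing down it reaches from about 0.35 to 0.775 m from the base axis. Payload 7.3 kg.
Tool frame: the origin (TCP) lies at the very end of the fingers, on their centre line; the grasp point (between the pads) lies 19 mm behind it; z points along the fingers, y is the line along which they close (so a half turn about z gives the same grasp; the last joint's range is limited). The gripper opens to 92 mm and grips with 3 to 60 N. Pads are 19 mm wide; open, the fingers measure 130 mm over their backs; the gripper's body (75 mm by 190 mm) begins 47 mm behind the grasp point.
Start: joints at [1.182, 0.342, 1.524, -0, 1.275, -0.146], TCP at [0.126, 0.51, 0.227] pointing down, gripper open.
Joint ranges: [-2.53, 2.53], [-0.77, 2.02], [0.04, 2.7], [-1, 4.14], [0.28, 2.66], [-3.11, 3.11]. Speed limits (rad/s): [2.57, 2.57, 3.14, 3.14, 3.14, 3.14].

### API

Orientations are given as [roll, pitch, yaw] about the fixed x, y, z axes, in that order (R = Rz(yaw) Ry(pitch) Rx(roll)).
In Python, from cell import * gives the robot as it stands.
- The arm moves only by the tool step_arm, never from a script. Its argument "commands" is a list of rows, each a list of 7 numbers: the opening, from 0 (shut) to 1 (fully open), then the shift along the world's x, y, z in cm, then the turn, a rotation vector about the world's x, y, z in rad. A call has 1 to 5 rows; each row is the pose to reach, as a shift and turn from the pose commanded when the call began; what a row does not reach only later rows make up. A row lasts 1/12 s, in which the tool goes at most 41.7 mm and 7.16 degrees, less where a joint would pass 70% of its speed; a pose out of reach is approached as far as the arm can. A call with a gripper value outside its range is refused whole. The fingers move at their own pace and stop on an object; "grip_force" is the grip in N (left out, the last holds). Time passes only in rows, so rows that repeat a pose let the fingers close. It gives the time, the measured TCP pose, the force, the opening and the grip force at its end, in the units of the state.
- observe(): the state, without advancing time (a new reading comes with each control period).
- read_camera(name): name is "scene" or "top" or "wrist"; returns the picture (400x640x3 uint8, red, green, blue); there is no depth.
- camera_model(name): a dict with "vfov" (degrees; the focal length in pixels is half the picture's height over the tangent of half this angle, whatever the lens; pixels are square), "cx", "cy" (the principal point, pixels), "world_to_cam" (4x4, takes a point from world to camera coordinates). Camera axes: x right, y up, looking along -z (the intrinsics and any distortion apply to the point x, -y, -z); pixel columns grow to the right and rows downward; lengths in m; the calibration is good to about 2 mm. A picture is of the moment at which its call begins: read the wrist's pose just before it. camera_model takes no time and is no camera call; for the wrist camera it gives the pose at the moment of the call.
- hand_in(): hands the job in; it is judged then, once.
The state is a dict: "time": time; "qpos": joint angles; "qvel": joint speeds; "joint_efforts": joint torques, N m; "tool_pos": TCP position; "tool_rot": TCP orientation; "contact_force": force on the tool from outside, world axes, zero at the start; "torque": the same for the moment, N m; "opening": finger opening in m; "grip_force": force on a finger pad.
Only numpy, scipy, OpenCV 4.12 (cv2) and the standard library are available. Lean on these libraries where they do the work, as an engineer would, in place of code of your own. Each camera call takes 0.05 s, during which the arm holds its last target. There are 200 camera calls.

## Working session

There is one attempt and no reset: what is moved stays moved. The work goes in short steps, Python scripts to look and compute and a tool call to move; the robot and the scene stay as the last step left them, time stands still between calls to the robot, and variables do not carry over. Pictures are saved under pics/ and viewed, at most 10 in all, crops included, and the job is handed in when it is done.

Besides the shell and the picture viewer there is one more tool, called after "Call:" by a JSON object that holds its "name" and its "arguments", one argument or row to a line. step_arm: Moves the arm, as the interface text tells. Its arguments: {"type":"object","properties":{"commands":{"type":"array"},"grip_force":{"type":"number"}},"required":["commands"]}

```bash
mkdir -p pics; ls; cat > h.py <<'E'
from cell import *
import numpy as np, cv2
def shot(n,f):
    m=camera_model(n); im=read_camera(n)[:,:,::-1].copy(); cv2.imwrite('pics/'+f,im); np.save('pics/'+f+'.npy',np.array(m['world_to_cam'])); return im,m
def ray(m,u,v,z):
    f=200/np.tan(np.radians(m['vfov'])/2); T=np.array(m['world_to_cam']); R=T[:3,:3]; c=-R.T@T[:3,3]
    d=R.T@np.array([(u-m['cx'])/f,-(v-m['cy'])/f,-1]); return c+d*(z-c[2])/d[2]
def proj(m,p):
    f=200/np.tan(np.radians(m['vfov'])/2); T=np.array(m['world_to_cam']); q=T[:3,:3]@np.array(p)+T[:3,3]
    return m['cx']+f*q[0]/-q[2], m['cy']-f*q[1]/-q[2]
E
python3 - <<'E'
from h import *
for n in('top','scene'):
    im,m=shot(n,n+'0.png'); print(n,{k:(np.round(v,3).tolist() if not isinstance(v,str) else v) for k,v in m.items()})
    cv2.imwrite('pics/%s0b.png'%n,cv2.resize(im,(800,500),interpolation=cv2.INTER_CUBIC))
print(observe())
E
```

```text
pics
top {'vfov': 57.72, 'cx': 321.646, 'cy': 194.747, 'world_to_cam': [[0.105, -0.995, 0.005, -0.049], [0.975, 0.103, 0.199, -0.589], [-0.198, -0.016, 0.98, -0.886], [0.0, 0.0, 0.0, 1.0]]}
scene {'vfov': 50.68, 'cx': 316.315, 'cy': 207.968, 'world_to_cam': [[0.875, -0.483, -0.019, -0.545], [0.216, 0.355, 0.91, -0.186], [-0.432, -0.801, 0.415, -1.085], [0.0, 0.0, 0.0, 1.0]]}
{'time': 0.1, 'qpos': array([ 1.18197706e+00,  3.42672481e-01,  1.52489921e+00, -3.19376128e-05,
        1.27538940e+00, -1.46005176e-01]), 'qvel': array([-0.00232936, -0.00129111, -0.00091065, -0.00039639, -0.00100851,
        0.00032744]), 'joint_efforts': array([ 2.17971479e-03, -4.31993115e+01, -2.44697535e+01,  7.20071350e-02,
        5.25620522e-02, -7.40709766e-05]), 'tool_pos': array([0.1260845 , 0.50927325, 0.22611214]), 'tool_rot': array([-3.14023433e+00, -1.68873438e-04,  2.89878776e+00]), 'contact_force': array([ 0.19446545,  0.16057531, -0.15429871]), 'torque': array([ 0.05411175, -0.00329328, -0.02895799]), 'grip_force': 0.0, 'opening': 0.09207114808736098}
```

View pics/top0b.png

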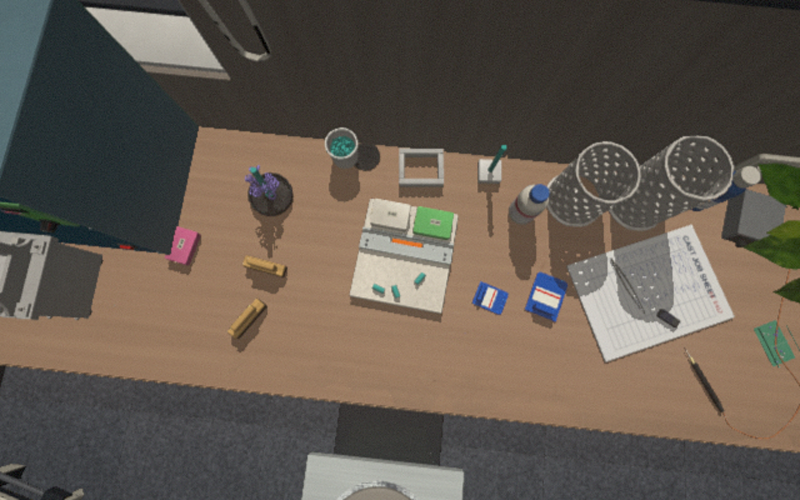

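View pics/scene0b.png

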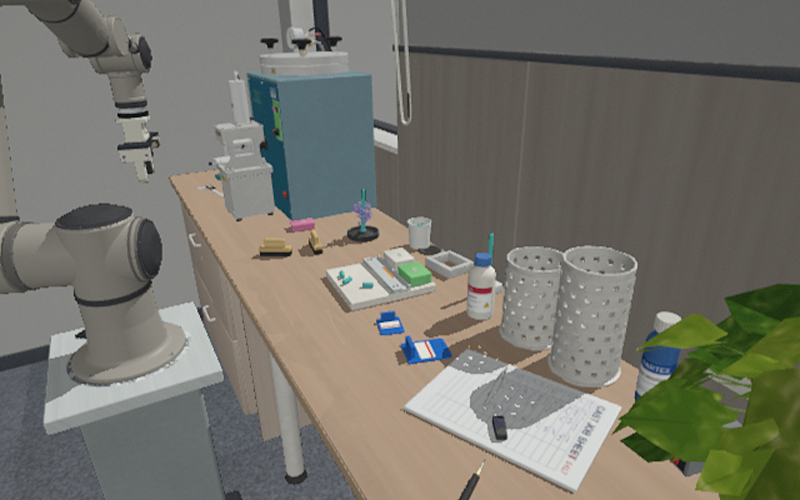

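The top view shows two wooden blocks at about (264,267) and (247,318), and two blue holders at about (490,297), small, and (547,296), large. The board is near (403,257), with chips at (378,289), (396,292) and (420,278). By the description I want the upper block, which is farther from the base, and the larger holder. I'll check both in a crop.

```bash
python3 - <<'E'
from h import *
im=cv2.imread('pics/top0.png')
cv2.imwrite('pics/c1.png',cv2.resize(im[140:280,176:466],None,fx=2.75,fy=2.75,interpolation=cv2.INTER_CUBIC))
m=camera_model('top')
for n,u,v,z in [('blkA',264,267,.05),('blkB',247,318,.05),('small',490,297,0),('large',547,296,0),('board',403,280,.02)]:
    p=ray(m,u*.8,v*.8,z);print(n,p.round(3),np.hypot(*p[:2]).round(3))
E
```

```text
blkA [0.513 0.293 0.05 ] 0.591
blkB [0.406 0.311 0.05 ] 0.511
small [ 0.505 -0.188  0.   ] 0.539
large [ 0.52  -0.311  0.   ] 0.606
board [0.52  0.003 0.02 ] 0.52
```

View pics/c1.png

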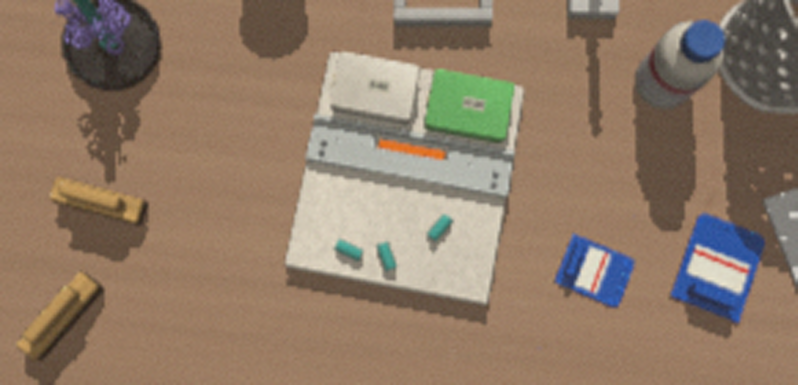

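```bash
python3 - <<'E'
from h import *
m=camera_model('top')
g=lambda cx,cy,z: ray(m,176+cx/2.75,140+cy/2.75,z)
def show(n,pts):
    P=[g(*p) for p in pts]; 
    print(n,[p[:2].round(4).tolist() for p in P],'d',[round(float(np.linalg.norm(P[i]-P[i-1])),4) for i in range(1,len(P))]); return P
def ang(a,b): return round(float(np.arctan2(b[1]-a[1],b[0]-a[0])),3)
P=show('board front l,r, lipfoot r,l',[(287,268,.02),(488,303,.02),(506,198,.02),(304,172,.02)])
print('ang board x',ang(P[0],P[3]),ang(P[1],P[2]),'y+',ang(P[1],P[0])-np.pi/2)
mid=(P[0]+P[1])/2; print('front mid',mid)
P=show('large nose l,r,rear r,l',[(703,214,0.004),(765,240,.004),(742,322,.004),(672,300,.004)]); print('ang',ang(P[3],P[0]),ang(P[2],P[1]))
P=show('rib large',[(689,287,.03),(735,302,.03)]);print(ang(P[1],P[0]))
P=show('blkA body bottom edge l,r',[(52,203,.026),(140,222,.026)]); print(ang(P[1],P[0]))
P=show('blkA rib',[(60,187,.05),(122,210,.05)]);print(ang(P[1],P[0]),(P[0]+P[1])/2)
P=show('blkB rib',[(30,348,.05),(88,283,.05)])
P=show('chips',[(349,250,.026),(387,256,.026),(440,228,.026)])
P=show('tree,talc base',[(110,45,.01),(665,95,.0)])
E
```

```text
board front l,r, lipfoot r,l [[0.4723, 0.1105], [0.4594, -0.0851], [0.5625, -0.0937], [0.5673, 0.1059]] d [0.196, 0.1035, 0.1996]
ang board x -0.049 -0.084 y+ -0.06579632679489666
front mid [0.46584291 0.01272963 0.02      ]
large nose l,r,rear r,l [[0.5697, -0.291], [0.5503, -0.3531], [0.468, -0.3334], [0.482, -0.2647]] d [0.0651, 0.0846, 0.0702]
ang -0.292 -0.235
rib large [[0.4939, -0.2732], [0.4843, -0.3173]] d [0.0452]
1.358
blkA body bottom edge l,r [[0.5103, 0.3441], [0.5009, 0.2565]] d [0.0881]
1.464
blkA rib [[0.5235, 0.3305], [0.508, 0.2687]] d [0.0638]
1.325 [0.51572592 0.29961839 0.05      ]
blkB rib [[0.3728, 0.3321], [0.437, 0.2892]] d [0.0772]
chips [[0.4952, 0.0528], [0.4934, 0.0158], [0.5256, -0.0322]] d [0.037, 0.0578]
tree,talc base [[0.6785, 0.3194], [0.6887, -0.2481]] d [0.5677]
```

The crop shows block A at crop (97,200). It is the farthest from the base (0.59 m against 0.51 m), so it's the one to use. The large holder measures about 70 x 87 mm at crop (717,268), rib at the near end and nose facing away, so that choice is right too. Next I'll move above block A.

Call:
{"name": "step_arm", "arguments": {
  "commands": [
    [1, 15, -8, 0, 0, 0, -0.6],
    [1, 15, -8, 0, 0, 0, -0.6],
    [1, 15, -8, 0, 0, 0, -0.6],
    [1, 15, -8, 0, 0, 0, -0.6],
    [1, 15, -8, 0, 0, 0, -0.6]
  ],
  "grip_force": 40
}}

```text
time: 0.52
tool_pos: [0.2814, 0.4266, 0.2263]
tool_rot: [3.141, 0.003, 2.288]
contact_force: [-0.3, 0.4, -1.3]
opening: 0.092
grip_force: 0.0
```

Call:
{"name": "step_arm", "arguments": {
  "commands": [
    [1, 15, -8, 0, 0, 0, -0.6],
    [1, 15, -8, 0, 0, 0, -0.6],
    [1, 15, -8, 0, 0, 0, -0.6],
    [1, 15, -8, 0, 0, 0, -0.6],
    [1, 15, -8, 0, 0, 0, -0.6]
  ]
}}

```text
time: 0.93
tool_pos: [0.4316, 0.346, 0.226]
tool_rot: [3.14, 0.002, 1.687]
contact_force: [-0.5, -1.2, 0.1]
opening: 0.0918
grip_force: 0.0
```

Call:
{"name": "step_arm", "arguments": {
  "commands": [
    [1, 9, -5, -2.5, 0, 0, -0.3],
    [1, 9, -5, -2.5, 0, 0, -0.3],
    [1, 9, -5, -2.5, 0, 0, -0.3],
    [1, 9, -5, -2.5, 0, 0, -0.3],
    [1, 9, -5, -2.5, 0, 0, -0.3]
  ]
}}

```text
time: 1.35
tool_pos: [0.5165, 0.2986, 0.2005]
tool_rot: [-3.139, 0.001, 1.397]
contact_force: [0.0, 0.3, -0.1]
opening: 0.0917
grip_force: 0.0
```

```bash
python3 - <<'E'
from h import *
o=observe();print(o['time'],o['tool_pos'].round(4),o['tool_rot'].round(3),o['qpos'].round(2))
im,m=shot('wrist','w1.png'); T=np.array(m['world_to_cam']);print('cam',-T[:3,:3].T@T[:3,3],m['vfov'],m['cx'],m['cy'])
E
```

```text
1.35 [0.5165 0.2986 0.2005] [-3.139e+00  1.000e-03  1.397e+00] [0.4  0.5  1.36 0.   1.29 0.57]
cam [0.52990053 0.37594819 0.35905413] 63.42919359449847 320.98693253713 195.9498650401545
```

View pics/w1.png

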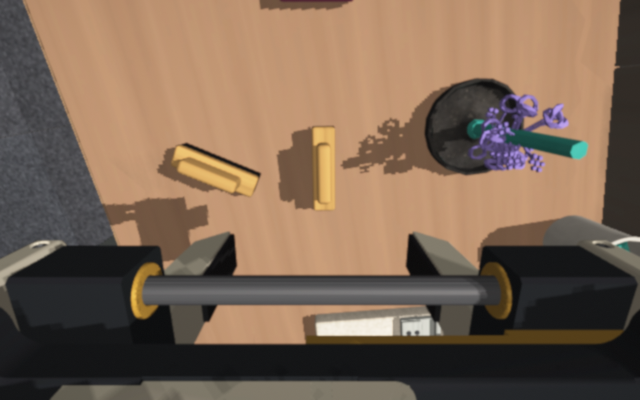

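The wrist view shows block A upright at x 313–335, y 126–210, with its rib around (324,175). Block B is at (215,168) and the tree base at (475,127).

```bash
python3 - <<'E'
from h import *
m=camera_model('wrist')
for n,u,v,z in [('ribtop far',324,146,.05),('ribtop near',324.5,203,.05),('ribL',317,175,.05),('ribR',332,175,.05),('body far mid',324,126,.026),('body near L',314,210,.026),('body near R',335,209,.026)]:
    print(n,ray(m,u,v,z).round(4))
E
```

```text
ribtop far [0.5243 0.3338 0.05  ]
ribtop near [0.5151 0.2773 0.05  ]
ribL [0.5127 0.307  0.05  ]
ribR [0.5272 0.3045 0.05  ]
body far mid [0.5273 0.3503 0.026 ]
body near L [0.5014 0.2636 0.026 ]
body near R [0.5241 0.2609 0.026 ]
```

Call:
{"name": "step_arm", "arguments": {
  "commands": [
    [1, 0.4, 0.7, -4, 0, 0, 0],
    [1, 0.4, 0.7, -8, 0, 0, 0],
    [1, 0.4, 0.7, -12, 0, 0, 0],
    [1, 0.4, 0.7, -15, 0, 0, 0],
    [1, 0.4, 0.7, -17.1, 0, 0, 0]
  ]
}}

```text
time: 1.82
tool_pos: [0.5173, 0.3072, 0.0281]
tool_rot: [-3.138, 0.002, 1.402]
contact_force: [-0.4, -1.0, 0.3]
opening: 0.0916
grip_force: 0.0
```

Call:
{"name": "step_arm", "arguments": {
  "commands": [
    [0, 0, 0, 0, 0, 0, 0],
    [0, 0, 0, 0, 0, 0, 0],
    [0, 0, 0, 0, 0, 0, 0],
    [0, 0, 0, 0, 0, 0, 0],
    [0, 0, 0, 0, 0, 0, 0]
  ],
  "grip_force": 40
}}

```text
time: 2.23
tool_pos: [0.5211, 0.3073, 0.0328]
tool_rot: [3.139, -0.002, 1.399]
contact_force: [0.8, 0.1, -0.4]
opening: 0.0631
grip_force: 0.0
```

Call:
{"name": "step_arm", "arguments": {
  "commands": [
    [0, 0, 0, 0, 0, 0, 0],
    [0, 0, 0, 0, 0, 0, 0],
    [0, 0, 0, 0, 0, 0, 0],
    [0, 0, 0, 0, 0, 0, 0],
    [0, 0, 0, 0, 0, 0, 0]
  ]
}}

```text
time: 2.65
tool_pos: [0.5202, 0.3066, 0.0308]
tool_rot: [3.141, -0.0, 1.399]
contact_force: [0.1, 0.3, -0.8]
opening: 0.0298
grip_force: 0.0
```

Call:
{"name": "step_arm", "arguments": {
  "commands": [
    [0, 0, 0, 0, 0, 0, 0],
    [0, 0, 0, 0, 0, 0, 0],
    [0, 0, 0, 0, 0, 0, 0],
    [0, 0, 0, 0, 0, 0, 0],
    [0, 0, 0, 0, 0, 0, 0]
  ]
}}

```text
time: 3.07
tool_pos: [0.5202, 0.3066, 0.0307]
tool_rot: [-3.142, 0.0, 1.399]
contact_force: [0.2, 0.3, -0.5]
opening: 0.0137
grip_force: 40.0
```

Call:
{"name": "step_arm", "arguments": {
  "commands": [
    [0, 0, 0, 3, 0, 0, 0],
    [0, 0, 0, 6, 0, 0, 0],
    [0, 0, 0, 9, 0, 0, 0],
    [0, 0, 0, 12, 0, 0, 0],
    [0, 0, 0, 12, 0, 0, 0]
  ]
}}

```text
time: 3.48
tool_pos: [0.523, 0.308, 0.1572]
tool_rot: [3.132, -0.006, 1.399]
contact_force: [1.4, 0.1, -0.8]
opening: 0.0136
grip_force: 40.0
```

Call:
{"name": "step_arm", "arguments": {
  "commands": [
    [0, -5, -16, 0, 0, 0, -0.6],
    [0, -5, -16, 0, 0, 0, -0.6],
    [0, -5, -16, 0, 0, 0, -0.6],
    [0, -5, -16, 0, 0, 0, -0.6],
    [0, -5, -16, 0, 0, 0, -0.6]
  ]
}}

```text
time: 3.9
tool_pos: [0.4671, 0.1413, 0.1497]
tool_rot: [-3.14, 0.005, 0.789]
contact_force: [0.2, 0.1, -2.0]
opening: 0.0138
grip_force: 40.0
```

```bash
python3 - <<'E'
from h import *
o=observe();print(o['time'],o['tool_pos'].round(4),o['tool_rot'].round(3),o['opening'],o['grip_force'])
E
```

```text
3.9 [0.4671 0.1413 0.1497] [-3.14   0.005  0.789] 0.013807169122073628 39.96971011161804
```

Call:
{"name": "step_arm", "arguments": {
  "commands": [
    [0, 4.1, -18, 0, 0, 0, -0.55],
    [0, 4.1, -18, 0, 0, 0, -0.55],
    [0, 4.1, -18, 0, 0, 0, -0.55],
    [0, 4.1, -18, 0, 0, 0, -0.55],
    [0, 4.1, -18, 0, 0, 0, -0.55]
  ]
}}

```text
time: 4.32
tool_pos: [0.5118, -0.0378, 0.1502]
tool_rot: [3.14, 0.0, 0.24]
contact_force: [0.0, 0.5, -1.7]
opening: 0.0133
grip_force: 40.0
```

Call:
{"name": "step_arm", "arguments": {
  "commands": [
    [0, 0, -4, 0, 0, 0, -0.3],
    [0, 0, -4, 0, 0, 0, -0.3],
    [0, 0, -4, 0, 0, 0, -0.3],
    [0, 0, -4, 0, 0, 0, -0.3],
    [0, 0, -4, 0, 0, 0, -0.3]
  ]
}}

```text
time: 4.73
tool_pos: [0.5108, -0.0733, 0.1501]
tool_rot: [-3.141, 0.001, -0.049]
contact_force: [0.2, 0.4, -1.4]
opening: 0.014
grip_force: 40.0
```

```bash
python3 - <<'E'
from h import *
o=observe();print(o['time'],o['tool_pos'].round(4),o['tool_rot'].round(3),o['opening'],o['grip_force'])
shot('wrist','w2.png');print(camera_model('wrist')['world_to_cam'].round(3))
E
```

```text
4.7333 [ 0.5108 -0.0733  0.1501] [-3.141e+00  1.000e-03 -4.900e-02] 0.01401157996303708 39.97440755367279
[[-0.049 -0.999  0.    -0.047]
 [ 0.957 -0.047 -0.286 -0.478]
 [ 0.286 -0.014  0.958 -0.465]
 [ 0.     0.     0.     1.   ]]
```

View pics/w2.png

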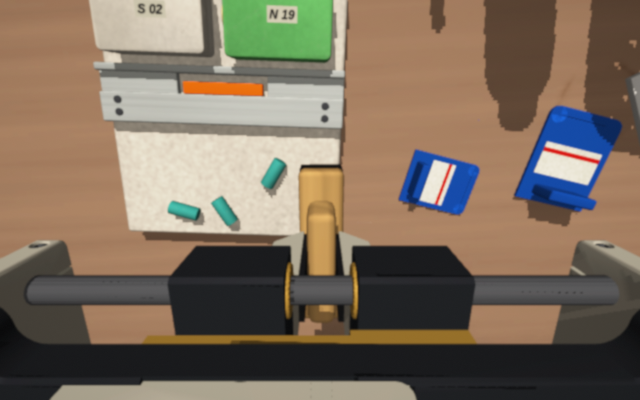

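The wrist view shows the lip front from (105,121) to (342,126) and the front-left apron corner at (129,229). The chips are at (273,173), (224,211) and (184,211). The block is held square over the right edge, and the big holder is at (568,158).

```bash
python3 - <<'E'
from h import *
m=camera_model('wrist')
def a(n,u,v,z): p=ray(m,u,v,z)[:2]; print(n,p.round(4)); return p
l=a('lip L',105,121,.031); r=a('lip R',342,126,.031); c=a('frontL',129,229,.02)
rr=a('lip rear R',343.5,97,.031);ll=a('lip rear L',100,92,.031)
d=(l-r); w=np.linalg.norm(d); yw=np.arctan2(d[1],d[0])-np.pi/2; o=(l+r)/2; print('lip w',w,'yaw',yw,'origin',o)
s=[a('orangeL',183,93,.027),a('orangeR',264,96,.027)]
R=np.array([[np.cos(yw),-np.sin(yw)],[np.sin(yw),np.cos(yw)]])
print('frontL in board',(c-o)@R)
for n,u,v,z in [('chip3a',263,187,.03),('chip3b',283,160,.03),('c1',168,205,.03),('c1',200,215,.03),('c2',236,224,.03)]: print(n,((ray(m,u,v,z)[:2]-o)@R).round(4))
print('target', o+R@[-.055,-.088],'lift-off end',o+R@[-.055,.125])
for n,u,v,z in [('blk body top far L',300,168,.1497-.0307+.026),('R',343,168,.145)]: print(n,ray(m,u,v,z))
H=[a('hold noseL',556,107,.004),a('noseR',620,122,.004),a('rearL',517,197,.004),a('rearR',590,213,.004)]
H=[a('ribtop L',532,187,.03),a('R',596,200,.03)]; print(np.linalg.norm(H[0]-H[1]))
E
```

```text
lip L [0.5796 0.1055]
lip R [ 0.5657 -0.0927]
frontL [0.4779 0.114 ]
lip rear R [ 0.589  -0.0947]
lip rear L [0.6027 0.104 ]
lip w 0.19870905850795703 yaw -0.07013106314318596 origin [0.57266246 0.00637131]
orangeL [0.5987 0.038 ]
orangeR [ 0.5931 -0.0289]
frontL in board [-0.10202054  0.1007005 ]
chip3a [-0.0548 -0.0311]
chip3b [-0.0301 -0.0492]
c1 [-0.0735  0.0556]
c1 [-0.0826  0.0274]
c2 [-0.0907 -0.0051]
target [ 0.51163118 -0.07755832] lift-off end [0.52655686 0.13491809]
blk body top far L [ 0.55476991 -0.06362472  0.145     ]
R [ 0.55367373 -0.08575015  0.145     ]
hold noseL [ 0.5708 -0.2891]
noseR [ 0.5545 -0.3501]
rearL [ 0.4865 -0.2643]
rearR [ 0.4661 -0.3392]
ribtop L [ 0.5039 -0.2605]
R [ 0.4888 -0.3199]
0.061290585905075586
```

Call:
{"name": "step_arm", "arguments": {
  "commands": [
    [0, 0.1, -0.4, -3, 0, 0, -0.02],
    [0, 0.1, -0.4, -6, 0, 0, -0.02],
    [0, 0.1, -0.4, -8, 0, 0, -0.02],
    [0, 0.1, -0.4, -9, 0, 0, -0.02],
    [0, 0.1, -0.4, -9, 0, 0, -0.02]
  ]
}}

```text
time: 5.2
tool_pos: [0.5108, -0.0765, 0.0587]
tool_rot: [-3.141, 0.004, -0.069]
contact_force: [-0.8, -0.1, -1.2]
opening: 0.0138
grip_force: 40.0
```

Call:
{"name": "step_arm", "arguments": {
  "commands": [
    [0, 0, 0, -0.4, 0, 0, 0],
    [0, 0, 0, -0.8, 0, 0, 0],
    [0, 0, 0, -0.8, 0, 0, 0],
    [0, 0, 0, -0.8, 0, 0, 0],
    [0, 0, 0, -0.8, 0, 0, 0]
  ]
}}

```text
time: 5.62
tool_pos: [0.5127, -0.0775, 0.0535]
tool_rot: [3.141, -0.001, -0.071]
contact_force: [-0.3, 0.3, -1.5]
opening: 0.0135
grip_force: 40.0
```

Call:
{"name": "step_arm", "arguments": {
  "commands": [
    [0, 0.06, 0.85, -0.1, 0, 0, 0],
    [0, 0.12, 1.7, -0.1, 0, 0, 0],
    [0, 0.18, 2.55, -0.1, 0, 0, 0],
    [0, 0.24, 3.4, -0.1, 0, 0, 0],
    [0, 0.3, 4.25, -0.1, 0, 0, 0]
  ]
}}

```text
time: 6.03
tool_pos: [0.5152, -0.0336, 0.0518]
tool_rot: [3.142, -0.0, -0.071]
contact_force: [0.1, -0.1, -2.0]
opening: 0.0131
grip_force: 40.0
```

Call:
{"name": "step_arm", "arguments": {
  "commands": [
    [0, 0.06, 0.85, 0, 0, 0, 0],
    [0, 0.12, 1.7, 0, 0, 0, 0],
    [0, 0.18, 2.55, 0, 0, 0, 0],
    [0, 0.24, 3.4, 0, 0, 0, 0],
    [0, 0.3, 4.25, 0, 0, 0, 0]
  ]
}}

```text
time: 6.45
tool_pos: [0.5183, 0.0085, 0.0517]
tool_rot: [3.141, 0.0, -0.071]
contact_force: [0.2, -0.7, -1.7]
opening: 0.0136
grip_force: 40.0
```

Call:
{"name": "step_arm", "arguments": {
  "commands": [
    [0, 0.06, 0.85, 0, 0, 0, 0],
    [0, 0.12, 1.7, 0, 0, 0, 0],
    [0, 0.18, 2.55, 0, 0, 0, 0],
    [0, 0.24, 3.4, 0, 0, 0, 0],
    [0, 0.3, 4.25, 0, 0, 0, 0]
  ]
}}

```text
time: 6.87
tool_pos: [0.5212, 0.051, 0.0517]
tool_rot: [3.141, 0.0, -0.071]
contact_force: [-0.2, -0.3, -1.9]
opening: 0.0139
grip_force: 40.0
```

Call:
{"name": "step_arm", "arguments": {
  "commands": [
    [0, 0.06, 0.85, 0, 0, 0, 0],
    [0, 0.12, 1.7, 0, 0, 0, 0],
    [0, 0.18, 2.55, 0, 0, 0, 0],
    [0, 0.24, 3.4, 0, 0, 0, 0],
    [0, 0.3, 4.25, 0, 0, 0, 0]
  ]
}}

```text
time: 7.28
tool_pos: [0.5242, 0.0935, 0.0517]
tool_rot: [3.141, 0.0, -0.071]
contact_force: [-0.8, 0.4, -1.4]
opening: 0.0138
grip_force: 40.0
```

```bash
python3 - <<'E'
from h import *
o=observe();print(o['time'],o['tool_pos'].round(4),o['tool_rot'].round(3),o['opening'],o['contact_force'])
a,_=shot('scene','s2.png');b,_=shot('wrist','w3.png')
cv2.imwrite('pics/mix.png',np.vstack([cv2.resize(a[160:260,230:390],(640,400)) , b])[:, :][:, :600] if 0 else np.hstack([cv2.resize(a[170:270,230:390],None,fx=2.5,fy=2.5),cv2.resize(b,(400,250))]))
E
```

```text
7.2833 [0.5242 0.0935 0.0517] [ 3.141  0.    -0.071] 0.013783905441726132 [-0.81042051  0.40641448 -1.38575649]
```

View pics/mix.png

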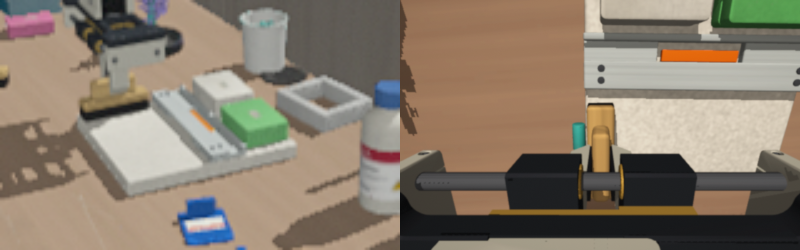

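The apron right of the block is clean, and a chip is visible against its front face at (578,135). I'll finish the stroke over the edge and then lift.

Call:
{"name": "step_arm", "arguments": {
  "commands": [
    [0, 0.06, 0.85, 0, 0, 0, 0],
    [0, 0.12, 1.7, 0, 0, 0, 0],
    [0, 0.18, 2.5, 0, 0, 0, 0],
    [0, 0.23, 3.2, 0, 0, 0, 0],
    [0, 0.23, 3.2, 0, 0, 0, 0]
  ]
}}

```text
time: 7.8
tool_pos: [0.5266, 0.1261, 0.0518]
tool_rot: [-3.141, -0.0, -0.07]
contact_force: [0.3, 0.5, -1.9]
opening: 0.0137
grip_force: 40.0
```

Call:
{"name": "step_arm", "arguments": {
  "commands": [
    [0, 0, 0, 4, 0, 0, 0],
    [0, 0, 0, 8, 0, 0, 0],
    [0, 0, 0, 12, 0, 0, 0],
    [0, 0, 4, 15, 0, 0, 0],
    [0, 0, 8, 15, 0, 0, 0]
  ]
}}

```text
time: 8.22
tool_pos: [0.5295, 0.1985, 0.2073]
tool_rot: [-3.14, -0.01, -0.076]
contact_force: [2.3, 0.3, -1.8]
opening: 0.0138
grip_force: 40.0
```

```bash
python3 - <<'E'
from h import *
o=observe();print(o['time'],o['tool_pos'].round(4),o['tool_rot'].round(3),o['opening'],o['contact_force'])
b,_=shot('wrist','w4.png');a,_=shot('top','t2.png')
cv2.imwrite('pics/mix2.png',np.hstack([cv2.resize(a[150:260,176:340],None,fx=2.27,fy=2.27),cv2.resize(b,(400,250))]))
E
```

```text
8.2167 [0.5295 0.1985 0.2073] [-3.14  -0.01  -0.076] 0.013767633005532475 [ 2.32656733  0.32337551 -1.83789981]
```

View pics/mix2.png

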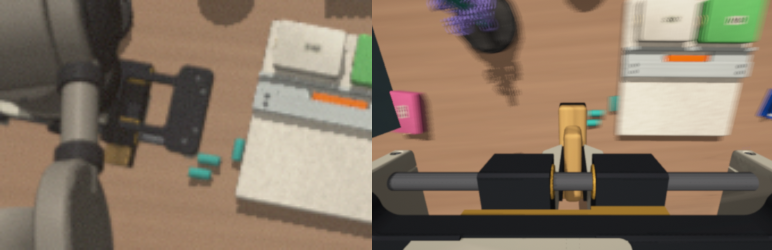

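All three chips lie left of the board, at left-crop (238,150), (208,160) and (200,174). I'll compute their positions.

```bash
python3 - <<'E'
from h import *
m=camera_model('top');w=camera_model('wrist');o=np.array([.5727,.0064]);yw=-.07
R=np.array([[np.cos(yw),-np.sin(yw)],[np.sin(yw),np.cos(yw)]])
for u,v,z in [(238,150,.012),(208,160,.012),(200,174,.012),(242,165,.02)]:
    p=ray(m,176+u/2.27,150+v/2.27,z)[:2]; print(p.round(4),((p-o)@R).round(4))
for u,v,z in [(614,104,.012),(596,113,.012),(593,124,.012),(618,115,.02)]:
    p=ray(w,(u-372)*1.6,v*1.6,z)[:2]; print('w',p.round(4),((p-o)@R).round(4))
E
```

```text
[0.5301 0.1175] [-0.0502  0.1078]
[0.5145 0.1514] [-0.0682  0.1405]
[0.497  0.1585] [-0.0862  0.1465]
[0.5119 0.1096] [-0.0678  0.0986]
w [0.5297 0.1325] [-0.0518  0.1228]
w [0.5155 0.1646] [-0.0681  0.1538]
w [0.4954 0.1707] [-0.0886  0.1585]
w [0.5114 0.1273] [-0.0696  0.1163]
```

Call:
{"name": "step_arm", "arguments": {
  "commands": [
    [0, -0.8, 6, 0, 0, 0, 0],
    [0, -0.8, 6, -3, 0, 0, 0],
    [0, -0.8, 6, -7, 0, 0, 0],
    [0, -0.8, 6, -11, 0, 0, 0],
    [0, -0.8, 6, -14, 0, 0, 0]
  ]
}}

```text
time: 8.73
tool_pos: [0.5166, 0.2589, 0.0577]
tool_rot: [3.14, 0.003, -0.07]
contact_force: [-0.4, 0.7, -1.5]
opening: 0.0136
grip_force: 40.0
```

Call:
{"name": "step_arm", "arguments": {
  "commands": [
    [0, 0, 0, -1.5, 0, 0, 0],
    [0, 0, 0, -2.6, 0, 0, 0],
    [0, 0, 0, -3, 0, 0, 0],
    [0, 0, 0, -3, 0, 0, 0],
    [0, 0, 0, -3, 0, 0, 0]
  ]
}}

```text
time: 9.15
tool_pos: [0.5191, 0.2592, 0.0317]
tool_rot: [-3.141, -0.001, -0.071]
contact_force: [0.4, -0.8, -1.7]
opening: 0.0142
grip_force: 40.0
```

Call:
{"name": "step_arm", "arguments": {
  "commands": [
    [0, 0, 0, -0.1, 0, 0, 0],
    [0.45, 0, 0, -0.1, 0, 0, 0],
    [0.45, 0, 0, -0.1, 0, 0, 0],
    [0.45, 0, 0, -0.1, 0, 0, 0],
    [0.45, 0, 0, -0.1, 0, 0, 0]
  ]
}}

```text
time: 9.57
tool_pos: [0.5187, 0.2594, 0.0304]
tool_rot: [-3.141, -0.001, -0.071]
contact_force: [-0.6, -0.0, 0.7]
opening: 0.0356
grip_force: 0.0
```

Call:
{"name": "step_arm", "arguments": {
  "commands": [
    [0.45, 0, 0, 0, 0, 0, 0],
    [0.45, 0, 0, 0, 0, 0, 0],
    [0.45, 0, 0, 0, 0, 0, 0],
    [0.45, 0, 0, 0, 0, 0, 0],
    [0.45, 0, 0, 0, 0, 0, 0]
  ]
}}

```text
time: 9.98
tool_pos: [0.5185, 0.2594, 0.0302]
tool_rot: [3.142, 0.0, -0.071]
contact_force: [-0.0, -0.2, -0.5]
opening: 0.0413
grip_force: 0.0
```

Call:
{"name": "step_arm", "arguments": {
  "commands": [
    [0.45, 0, 0, 3, 0, 0, 0],
    [0.45, 0, 0, 7, 0, 0, 0],
    [0.45, 0, 0, 11, 0, 0, 0],
    [1, 0, 0, 15, 0, 0, 0],
    [1, 0, 0, 17, 0, 0, 0]
  ]
}}

```text
time: 10.4
tool_pos: [0.52, 0.26, 0.2056]
tool_rot: [-3.139, -0.007, -0.071]
contact_force: [1.8, -0.1, 0.7]
opening: 0.0501
grip_force: 0.0
```

Call:
{"name": "step_arm", "arguments": {
  "commands": [
    [1, -1, -18.6, 0, 0, 0, 0.46],
    [1, -1, -18.6, 0, 0, 0, 0.46],
    [1, -1, -18.6, 0, 0, 0, 0.46],
    [1, -1, -18.6, 0, 0, 0, 0.46],
    [1, -1, -18.6, 0, 0, 0, 0.46]
  ]
}}

```text
time: 10.82
tool_pos: [0.5079, 0.071, 0.2003]
tool_rot: [3.141, 0.0, 0.394]
contact_force: [0.1, -0.1, 0.0]
opening: 0.0836
grip_force: 0.0
```

Call:
{"name": "step_arm", "arguments": {
  "commands": [
    [1, -1, -18.6, 0, 0, 0, 0.46],
    [1, -1, -18.6, 0, 0, 0, 0.46],
    [1, -1, -18.6, 0, 0, 0, 0.46],
    [1, -1, -18.6, 0, 0, 0, 0.46],
    [1, -1, -18.6, 0, 0, 0, 0.46]
  ]
}}

```text
time: 11.23
tool_pos: [0.4981, -0.1141, 0.2003]
tool_rot: [3.141, -0.0, 0.855]
contact_force: [1.2, -0.2, -0.4]
opening: 0.0918
grip_force: 0.0
```

Call:
{"name": "step_arm", "arguments": {
  "commands": [
    [1, -1, -18.6, 0, 0, 0, 0.46],
    [1, -1, -18.6, 0, 0, 0, 0.46],
    [1, -1, -18.6, 0, 0, 0, 0.46],
    [1, -1, -18.6, 0, 0, 0, 0.46],
    [1, -1, -18.6, 0, 0, 0, 0.46]
  ]
}}

```text
time: 11.65
tool_pos: [0.4878, -0.302, 0.2002]
tool_rot: [3.141, 0.001, 1.314]
contact_force: [0.8, -0.0, 0.5]
opening: 0.0915
grip_force: 0.0
```

Call:
{"name": "step_arm", "arguments": {
  "commands": [
    [1, 0, 0, 0, 0, 0, 0],
    [1, 0, 0, 0, 0, 0, 0],
    [1, 0, 0, 0, 0, 0, 0]
  ]
}}

```text
time: 11.9
tool_pos: [0.4883, -0.2979, 0.1999]
tool_rot: [-3.141, -0.001, 1.308]
contact_force: [0.2, 0.1, -0.4]
opening: 0.0917
grip_force: 0.0
```

```bash
python3 - <<'E'
from h import *
o=observe();print(o['time'],o['tool_pos'].round(4),o['tool_rot'].round(3),o['opening'])
b,_=shot('wrist','w5.png');a,_=shot('top','t3.png')
cv2.imwrite('pics/mix3.png',np.hstack([cv2.resize(a[150:260,176:290],None,fx=2.27,fy=2.27),cv2.resize(b[90:240,220:420],None,fx=2.5,fy=2.5)[:250]] if 0 else [b]))
# composite: wrist crop x3 and top crop
W=cv2.resize(b[70:220,220:420],None,fx=2.6,fy=2.6,interpolation=cv2.INTER_CUBIC); A=cv2.resize(a[150:260,176:300],None,fx=2.2,fy=2.2)
A=cv2.copyMakeBorder(A,0,W.shape[0]-A.shape[0],0,0,cv2.BORDER_CONSTANT); cv2.imwrite('pics/mix3.png',np.hstack([W,A])); print(W.shape,A.shape)
E
```

```text
11.9 [ 0.4883 -0.2979  0.1999] [-3.141e+00 -1.000e-03  1.308e+00] 0.09173010441831828
(390, 520, 3) (390, 273, 3)
```

View pics/mix3.png

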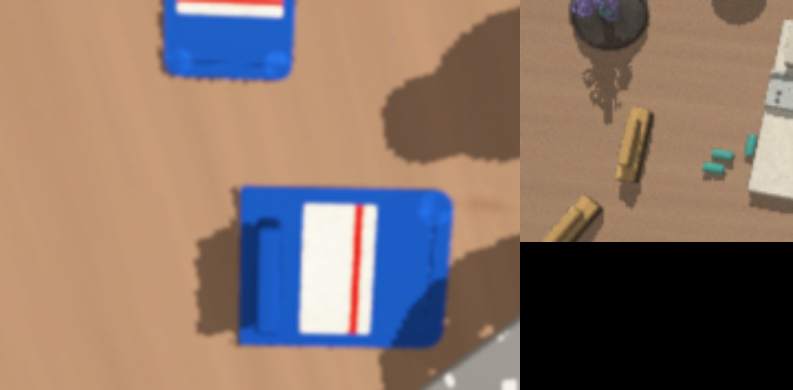

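The block is standing and released, and the chips lie off the board at (722,155), (713,169) and (751,145). In the wrist crop the holder's corners are (240,188), (238,345), (450,190) and (443,347), and its rib top spans x 257–282, y 220–332.

```bash
python3 - <<'E'
from h import *
m=camera_model('wrist')
g=lambda x,y,z: ray(m,220+x/2.6,70+y/2.6,z)[:2]
a=[g(240,187,.004),g(238,346,.004),g(446,347,.004),g(452,190,.004)]
for p in a: print(p.round(4))
L=lambda p,q:(round(float(np.linalg.norm(q-p)),4),round(float(np.arctan2(*(q-p)[::-1])),3))
print('rear',L(a[1],a[0]),'sideL',L(a[0],a[3]),'sideR',L(a[1],a[2]),'nose',L(a[2],a[3]))
r=[g(269,220,.03),g(270,332,.03)];print('rib',r,(r[0]+r[1])/2,L(r[1],r[0]))
n=(a[2]+a[3])/2; e=(a[0]+a[1])/2; d=(n-e)/np.linalg.norm(n-e); print('mid dir',np.arctan2(d[1],d[0]),'origin by rear',e+.012*d,'by nose',n-.078*d)
E
```

```text
[ 0.488  -0.2623]
[ 0.4686 -0.3296]
[ 0.5575 -0.3539]
[ 0.5737 -0.2865]
rear (0.0701, 1.289) sideL (0.089, -0.276) sideR (0.0922, -0.267) nose (0.0693, 1.336)
rib [array([ 0.49709793, -0.27469491]), array([ 0.48570224, -0.31927951])] [ 0.49140009 -0.29698721] (0.046, 1.321)
mid dir -0.2710235174619258 origin by rear [ 0.48985253 -0.29916863] by nose [ 0.49044615 -0.29933357]
```

Call:
{"name": "step_arm", "arguments": {
  "commands": [
    [1, 0.2, -0.1, -4, 0, 0, 0],
    [1, 0.2, -0.1, -8, 0, 0, 0],
    [1, 0.2, -0.1, -12, 0, 0, 0],
    [1, 0.2, -0.1, -16, 0, 0, 0],
    [1, 0.2, -0.1, -17, 0, 0, 0]
  ]
}}

```text
time: 12.42
tool_pos: [0.4878, -0.2958, 0.0248]
tool_rot: [-3.133, -0.004, 1.311]
contact_force: [-1.5, 0.5, 0.4]
opening: 0.0918
grip_force: 0.0
```

Call:
{"name": "step_arm", "arguments": {
  "commands": [
    [1, 0, 0, -1.1, 0, 0, 0],
    [1, 0, 0, -2.1, 0, 0, 0],
    [0, 0, 0, -2.1, 0, 0, 0],
    [0, 0, 0, -2.1, 0, 0, 0],
    [0, 0, 0, -2.1, 0, 0, 0]
  ],
  "grip_force": 50
}}

```text
time: 12.83
tool_pos: [0.4915, -0.3003, 0.0109]
tool_rot: [3.139, 0.001, 1.309]
contact_force: [-0.7, 0.7, -0.5]
opening: 0.0765
grip_force: 0.0
```

Call:
{"name": "step_arm", "arguments": {
  "commands": [
    [0, 0, 0, 0, 0, 0, 0],
    [0, 0, 0, 0, 0, 0, 0],
    [0, 0, 0, 0, 0, 0, 0],
    [0, 0, 0, 0, 0, 0, 0],
    [0, 0, 0, 0, 0, 0, 0]
  ]
}}

```text
time: 13.25
tool_pos: [0.4905, -0.2997, 0.0094]
tool_rot: [3.141, 0.0, 1.309]
contact_force: [-0.7, -0.3, 0.7]
opening: 0.0433
grip_force: 0.0
```

Call:
{"name": "step_arm", "arguments": {
  "commands": [
    [0, 0, 0, 0, 0, 0, 0],
    [0, 0, 0, 0, 0, 0, 0],
    [0, 0, 0, 0, 0, 0, 0],
    [0, 0, 0, 0, 0, 0, 0],
    [0, 0, 0, 0, 0, 0, 0]
  ]
}}

```text
time: 13.67
tool_pos: [0.4905, -0.2996, 0.0091]
tool_rot: [-3.142, -0.0, 1.309]
contact_force: [0.7, -1.5, -0.3]
opening: 0.0096
grip_force: 20.5
```

Call:
{"name": "step_arm", "arguments": {
  "commands": [
    [0, 0, 0, 0, 0, 0, 0],
    [0, 0, 0, 2, 0, 0, 0],
    [0, 0, 0, 5, 0, 0, 0],
    [0, 0, 0, 8, 0, 0, 0],
    [0, 0, 0, 9, 0, 0, 0]
  ]
}}

```text
time: 14.08
tool_pos: [0.4921, -0.3008, 0.1032]
tool_rot: [3.136, 0.003, 1.309]
contact_force: [1.2, -1.0, -0.0]
opening: 0.0095
grip_force: 50.0
```

Call:
{"name": "step_arm", "arguments": {
  "commands": [
    [0, -2.5, 16, 0, 0, 0, 0.19],
    [0, -2.5, 16, 0, 0, 0, 0.19],
    [0, -2.5, 16, 0, 0, 0, 0.19],
    [0, -2.5, 16, 0, 0, 0, 0.19],
    [0, -2.5, 16, 0, 0, 0, 0.19]
  ]
}}

```text
time: 14.5
tool_pos: [0.4627, -0.1335, 0.0983]
tool_rot: [-3.137, -0.003, 1.503]
contact_force: [0.1, 0.9, 0.0]
opening: 0.0098
grip_force: 50.0
```

Call:
{"name": "step_arm", "arguments": {
  "commands": [
    [0, 0, 4, 0, 0, 0, 0],
    [0, 0, 8, 0, 0, 0, 0],
    [0, 0, 12, 0, 0, 0, 0],
    [0, 0, 15.4, 0, 0, 0, 0],
    [0, 0, 15.4, 0, 0, 0, 0]
  ]
}}

```text
time: 14.92
tool_pos: [0.4645, 0.0193, 0.0987]
tool_rot: [-3.14, -0.002, 1.503]
contact_force: [-0.4, 0.8, -1.2]
opening: 0.0099
grip_force: 50.0
```

Call:
{"name": "step_arm", "arguments": {
  "commands": [
    [0, 0, 0, -3, 0, 0, 0],
    [0, 0, 0, -5.5, 0, 0, 0],
    [0, 0, 0, -5.5, 0, 0, 0],
    [0, 0, 0, -5.5, 0, 0, 0],
    [0, 0, 0, -5.5, 0, 0, 0]
  ]
}}

```text
time: 15.33
tool_pos: [0.4661, 0.0138, 0.0448]
tool_rot: [3.141, 0.0, 1.498]
contact_force: [0.8, 0.2, -0.5]
opening: 0.0098
grip_force: 50.0
```

```bash
python3 - <<'E'
from h import *
o=observe();print(o['time'],o['tool_pos'].round(4),o['tool_rot'].round(3),o['opening'],o['grip_force'],o['contact_force'])
b,_=shot('wrist','w6.png'); a,_=shot('top','t4.png')
W=cv2.resize(b,None,fx=1,fy=1); A=cv2.resize(a[150:256,270:380],None,fx=4,fy=4,interpolation=cv2.INTER_CUBIC)
W=cv2.resize(b[60:270,200:640],(400,191));W=cv2.copyMakeBorder(W,0,A.shape[0]-191,0,0,cv2.BORDER_CONSTANT)
W[200:424]=cv2.resize(b[60:284],(400,140))[0:1] if 0 else 0
cv2.imwrite('pics/mix4.png',np.hstack([cv2.resize(b,(354*1,221)) if 0 else W,A[:, :400]]))
E
```

```text
15.3333 [0.4661 0.0138 0.0448] [3.141 0.    1.498] 0.00982755365792029 49.97148156166077 [ 0.83004306  0.17532306 -0.48484049]
```

View pics/mix4.png

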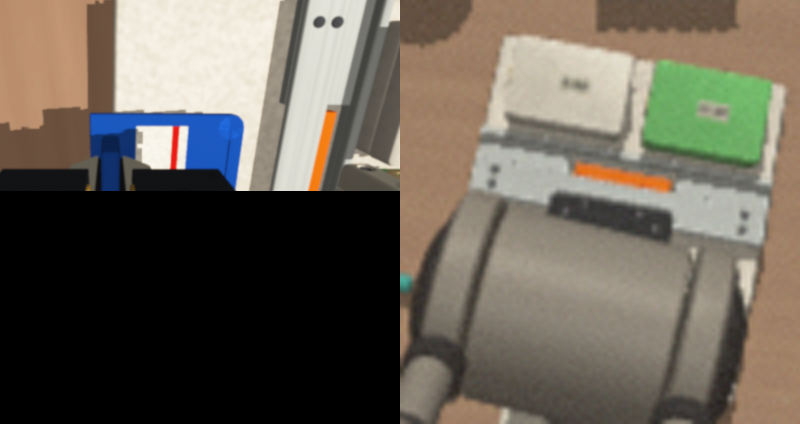

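The left half shows the holder held level with its left edge at crop y≈114. The orange strip's left end is at crop (330,110), and the lip edge is roughly parallel to the nose. The top view is hidden by the arm. I'll measure the lateral offset from the wrist picture.

```bash
python3 - <<'E'
from h import *
b=cv2.imread('pics/w6.png'); m=camera_model('wrist'); hsv=cv2.cvtColor(b,cv2.COLOR_BGR2HSV)
blue=cv2.inRange(hsv,(100,120,60),(125,255,255)); org=cv2.inRange(hsv,(5,150,120),(20,255,255))
o=np.array([.5727,.0064]);yw=-.07;R=np.array([[np.cos(yw),-np.sin(yw)],[np.sin(yw),np.cos(yw)]])
B=lambda u,v,z:(ray(m,u,v,z)[:2]-o)@R
zt=.0448-.0091+.004
E=[]
for u in range(310,440,10):
    c=np.where(blue[100:250,u])[0]
    if len(c): E.append(B(u,c[0]+99.5,zt))
E=np.array(E);k=np.polyfit(E[:,0],E[:,1],1);print('left edge slope',k[0],'y',E[:,1].round(4))
N=[]
for v in range(215,250,5):
    c=np.where(blue[v,380:520])[0]; 
    if len(c):N.append(B(380+c[-1]+.5,v,zt))
print('nose',np.array(N).round(4).tolist())
ys,xs=np.where(org>0);i=np.argsort(ys)[:6];print('orange px',xs[i],ys[i],[B(xs[j],ys[j],.027).round(4).tolist() for j in i[:3]])
T=observe()['tool_pos'];print('tcp board',((T[:2]-o)@R).round(4))
for u,v in [(200+1.1*272,60+1.1*191),(200+1.1*303,60)]: print('lip edge px',B(u,v,.031))
E
```

```text
left edge slope -0.007526581384045908 y [0.0354 0.0354 0.0354 0.0354 0.0353 0.0353 0.0353 0.0353 0.0353 0.0352
 0.0352 0.0352 0.0346]
nose [[-0.0285, 0.0181], [-0.0287, 0.0152], [-0.0283, 0.0123], [-0.0285, 0.0093], [-0.0287, 0.0063], [-0.0289, 0.0033], [-0.0285, 0.0003]]
orange px [560 561 562 563 564 565] [182 182 182 182 182 182] [[0.0286, 0.033], [0.0292, 0.033], [0.0297, 0.033]]
tcp board [-0.1065  0.    ]
lip edge px [ 0.00032809 -0.0204251 ]
lip edge px [-0.00086707  0.09658897]
```

Call:
{"name": "step_arm", "arguments": {
  "commands": [
    [0, 0, -0.05, -0.7, 0, 0, 0.01],
    [0, 0, -0.05, -1.4, 0, 0, 0.01],
    [0, 0, -0.05, -1.4, 0, 0, 0.01],
    [0, 0, -0.05, -1.4, 0, 0, 0.01],
    [0, 0, -0.05, -1.4, 0, 0, 0.01]
  ]
}}

```text
time: 15.85
tool_pos: [0.4655, 0.0139, 0.0301]
tool_rot: [-3.142, 0.0, 1.509]
contact_force: [-0.6, 0.3, -1.5]
opening: 0.0099
grip_force: 50.0
```

Call:
{"name": "step_arm", "arguments": {
  "commands": [
    [0, 0.6, -0.04, 0, 0, 0, 0],
    [0, 1.2, -0.08, 0, 0, 0, 0],
    [0, 1.8, -0.12, 0, 0, 0, 0],
    [0, 2.2, -0.15, 0, 0, 0, 0],
    [0, 2.2, -0.15, 0, 0, 0, 0]
  ]
}}

```text
time: 16.27
tool_pos: [0.4889, 0.0122, 0.0303]
tool_rot: [3.14, 0.0, 1.509]
contact_force: [-0.3, 0.1, -0.1]
opening: 0.0095
grip_force: 50.0
```

```bash
python3 - <<'E'
from h import *
o=observe();print(o['time'],o['tool_pos'].round(4),o['tool_rot'].round(3),o['contact_force'].round(1),o['torque'].round(2))
E
```

```text
16.2667 [0.4889 0.0122 0.0303] [3.14  0.    1.509] [-0.3  0.1 -0.1] [-0.05  0.04 -0.03]
```

Call:
{"name": "step_arm", "arguments": {
  "commands": [
    [0, 0.5, -0.03, 0, 0, 0, 0],
    [0, 1.0, -0.07, 0, 0, 0, 0],
    [0, 1.3, -0.09, 0, 0, 0, 0],
    [0, 1.5, -0.1, 0, 0, 0, 0],
    [0, 1.5, -0.1, 0, 0, 0, 0]
  ]
}}

```text
time: 16.68
tool_pos: [0.503, 0.0113, 0.0302]
tool_rot: [3.141, 0.0, 1.509]
contact_force: [0.2, 0.9, -1.3]
opening: 0.0095
grip_force: 50.0
```

Call:
{"name": "step_arm", "arguments": {
  "commands": [
    [0, 0.4, -0.03, 0, 0, 0, 0],
    [0, 0.8, -0.05, 0, 0, 0, 0],
    [0, 1.1, -0.07, 0, 0, 0, 0],
    [0, 1.1, -0.07, 0, 0, 0, 0]
  ]
}}

```text
time: 17.02
tool_pos: [0.5144, 0.0106, 0.0303]
tool_rot: [3.141, 0.0, 1.509]
contact_force: [-0.5, 0.3, -0.3]
opening: 0.0096
grip_force: 50.0
```

Nose in the slot at about 19 mm, with no contact. Pushing on.

Call:
{"name": "step_arm", "arguments": {
  "commands": [
    [0, 0.2, -0.01, 0, 0, 0, 0],
    [0, 0.4, -0.03, 0, 0, 0, 0],
    [0, 0.6, -0.04, 0, 0, 0, 0],
    [0, 0.8, -0.05, 0, 0, 0, 0],
    [0, 0.8, -0.05, 0, 0, 0, 0]
  ]
}}

```text
time: 17.43
tool_pos: [0.5205, 0.0104, 0.0299]
tool_rot: [-3.139, -0.0, 1.509]
contact_force: [-5.8, 1.0, 2.2]
opening: 0.0095
grip_force: 50.0
```

Call:
{"name": "step_arm", "arguments": {
  "commands": [
    [0, 0.1, -0.01, 0, 0, 0, 0],
    [0, 0.2, -0.01, 0, 0, 0, 0],
    [0, 0.3, -0.02, 0, 0, 0, 0],
    [0, 0.3, -0.02, 0, 0, 0, 0]
  ]
}}

```text
time: 17.77
tool_pos: [0.5225, 0.0104, 0.0298]
tool_rot: [-3.137, -0.0, 1.509]
contact_force: [-8.5, 0.9, 3.3]
opening: 0.0094
grip_force: 50.0
```

Call:
{"name": "step_arm", "arguments": {
  "commands": [
    [0, 0.1, -0.01, 0, 0, 0, 0],
    [0, 0.2, -0.01, 0, 0, 0, 0],
    [0, 0.3, -0.02, 0, 0, 0, 0],
    [0, 0.3, -0.02, 0, 0, 0, 0]
  ]
}}

```text
time: 18.1
tool_pos: [0.524, 0.0104, 0.0294]
tool_rot: [-3.134, -0.001, 1.509]
contact_force: [-10.8, 1.3, 4.2]
opening: 0.0095
grip_force: 50.0
```

Call:
{"name": "step_arm", "arguments": {
  "commands": [
    [0, 0.1, -0.01, 0, 0, 0, 0],
    [0, 0.2, -0.01, 0, 0, 0, 0],
    [0, 0.3, -0.02, 0, 0, 0, 0],
    [0, 0.3, -0.02, 0, 0, 0, 0]
  ]
}}

```text
time: 18.43
tool_pos: [0.524, 0.0105, 0.0291]
tool_rot: [-3.127, -0.001, 1.509]
contact_force: [-19.5, 1.4, 10.9]
opening: 0.0092
grip_force: 50.1
```

Call:
{"name": "step_arm", "arguments": {
  "commands": [
    [0, 0.1, -0.01, 0, 0, 0, 0],
    [0, 0.2, -0.01, 0, 0, 0, 0],
    [0, 0.2, -0.01, 0, 0, 0, 0]
  ]
}}

```text
time: 18.68
tool_pos: [0.5241, 0.0106, 0.0291]
tool_rot: [-3.123, -0.001, 1.509]
contact_force: [-26.6, 1.1, 16.2]
opening: 0.0096
grip_force: 50.2
```

```bash
python3 - <<'E'
from h import *
o=observe();T=o['tool_pos'];print(o['time'],T.round(4),o['tool_rot'].round(3),o['contact_force'].round(1),o['torque'].round(2))
b,m=shot('wrist','w7.png'); hsv=cv2.cvtColor(b,cv2.COLOR_BGR2HSV); blue=cv2.inRange(hsv,(100,120,60),(125,255,255))
og=np.array([.5727,.0064]);yw=-.065;R=np.array([[np.cos(yw),-np.sin(yw)],[np.sin(yw),np.cos(yw)]])
B=lambda u,v,z:(ray(m,u,v,z)[:2]-og)@R
print('tcp board',((T[:2]-og)@R).round(4))
for u in range(310,400,20):
    c=np.where(blue[100:250,u])[0]; print(u,B(u,c[0]+99.5,.025).round(4) if len(c) else None)
cv2.imwrite('pics/f.png',cv2.resize(b[80:280,240:640],(800,400)))
E
```

```text
18.6833 [0.5241 0.0106 0.0291] [-3.123e+00 -1.000e-03  1.509e+00] [-26.6   1.1  16.2] [ 0.08  3.87 -0.18]
tcp board [-0.0488  0.001 ]
310 [-0.0549  0.0367]
330 [-0.0445  0.0368]
350 [-0.0342  0.0364]
370 [-0.0238  0.0364]
390 [-0.0135  0.0365]
```

View pics/f.png

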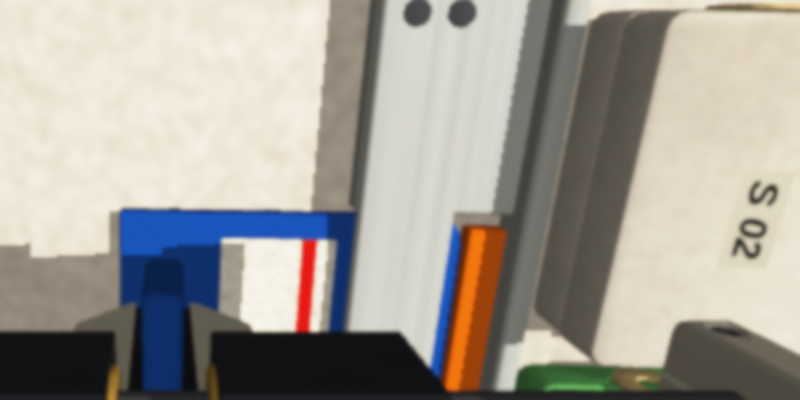

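The holder is fully home: the plate is through under the lip against the orange strip, and TCP x stays at 0.524 while the force rises. I'll ease the push slightly and hold.

Call:
{"name": "step_arm", "arguments": {
  "commands": [
    [0, -0.15, 0.01, 0, 0, 0, 0],
    [0, -0.15, 0.01, 0, 0, 0, 0],
    [0, -0.15, 0.01, 0, 0, 0, 0],
    [0, -0.15, 0.01, 0, 0, 0, 0],
    [0, -0.15, 0.01, 0, 0, 0, 0]
  ]
}}

```text
time: 19.15
tool_pos: [0.5241, 0.0106, 0.0291]
tool_rot: [-3.127, -0.001, 1.509]
contact_force: [-20.7, 0.9, 11.8]
opening: 0.0099
grip_force: 50.1
```

```bash
python3 -c "
from cell import *
print(hand_in())"
```

```text
the job is handed in; nothing more can be done
None
```

The job is handed in, though the verdict was not shown: the three chips are off the board, the block stands released on the bench off the board, and the label holder is held fully home against the spring with about 20 N, fingers still on it.

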